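# Set the stop of the colour-check slide and run the panel carrier up to it

### The arm

A 6-joint arm with a two-finger parallel gripper is mounted at the origin on the work surface. World frame = base frame: x ahead of the robot, y to its left, z up, the work surface at z = 0. Lengths are in m, angles in degrees, forces in N, time in s.
With the tool pointing down it reaches from about 0.35 to 0.775 m from the base axis. Payload 5.5 kg.
Tool frame: the origin (TCP) lies midway between the tips of the shut fingers; the grasp point (between the pads) lies 19 mm behind it; z points along the fingers, y is the line along which they close (so a half turn about z gives the same grasp; the last joint's range is limited). The gripper opens to 85 mm and grips with 20 to 120 N. Pads are 22 mm wide; open, the fingers measure 114 mm over their backs; the gripper's body (76 mm by 85 mm) begins 54 mm behind the grasp point. The pads swing forward as they close: fully open they stand 13 mm farther back than shut.
Start: joints at [-80.936, 17.945, 2.641, 74.691, 0, 82.002], TCP at [0.169, -0.55, 0.231] pointing down, gripper open.
Joint ranges: [-158.12, 158.12], [-49.38, 96.58], [-58.88, 72.47], [-126.05, 133.96], [-84.25, 85.87], [-180, 180]. Speed limits (degrees/s): [147.25, 147.25, 180, 180, 180, 180].

### API

Orientations are given as [roll, pitch, yaw] about the fixed x, y, z axes, in that order (R = Rz(yaw) Ry(pitch) Rx(roll)).
In Python, from bench import sense, read_camera, camera_model, finish_job gives the robot as it stands.
- The arm moves only by the tool carry_out, never from a script. Its argument "series" is one flat list of numbers, 4 for each row, row after row: the shift along the tool's x, y, z normalised to -1 to 1, where 1 is 0.08 m, then the turn about the tool's z normalised to -1 to 1, where 1 is pi/2 rad. A call has 1 to 12 rows; each row shifts and turns the commanded pose from where the row before left it, along the tool's axes as they then stand; what a row does not reach is not made up. A row lasts 1/12 s, in which the tool goes at most 41.7 mm and 7.16 degrees, less where a joint would pass 70% of its speed; a pose out of reach is approached as far as the arm can. A call with a number of a shift or a turn outside -1 to 1 is refused whole. A call with a gripper value outside its range is refused whole. "gripper" is the opening, from 0 (shut) to 1 (fully open), set as the call begins (left out, the last holds). The fingers move at their own pace and stop on an object; "squeeze" is the grip in N (left out, the last holds). Time passes only in rows, so rows that do not move let the fingers close. It gives the time, the measured TCP pose, the force, the opening and the grip force at its end, in the units of the state.
- sense(): the state, without advancing time (a new reading comes with each control period).
- read_camera(name): name is "scene" or "top" or "wrist"; returns the picture (384x512x3 uint8, red, green, blue); there is no depth.
- camera_model(name): a dict with "K" (3x3 intrinsics, pixels), "cam_to_world" (4x4, takes a point from camera to world coordinates). Camera axes: x right, y down, z forward; pixel columns grow to the right and rows downward; lengths in m; the calibration is good to about 2 mm. A picture is of the moment at which its call begins: read the wrist's pose just before it. camera_model takes no time and is no camera call; for the wrist camera it gives the pose at the moment of the call.
- finish_job(): hands the job in; it is judged then, once.
The state is a dict: "time": time; "q": joint angles; "qvel": joint speeds; "joint_efforts": joint torques, N m; "tcp_pos": TCP position; "tool_rot": TCP orientation; "ft_force": force on the tool from outside, world axes, zero at the start; "torque": the same for the moment, N m; "gripper_width": finger opening in m; "finger_force": force on a finger pad.
Only numpy, scipy, OpenCV 4.12 (cv2) and the standard library are available. Lean on these libraries where they do the work, as an engineer would, in place of code of your own. Each camera call takes 0.05 s, during which the arm holds its last target. There are 200 camera calls.

### The job

On the colour-check slide, lift the stop with the orange band out of its notch, move it along the rail and lower it fully into the notch marked by the green tag. Then slide the panel carrier along its lane by its yellow fin until its raised front edge rests against the stop's orange cross bar, and let go. Leave the paint tin, cup and jar where they stand.

Things in the scene. Friction and masses are not known exactly. Their poses are not given: they have to be found in the camera images.
- jig: Fixed aluminium slide base, 165 x 400 x 8 mm, flat on the bench. Origin on its underside, on the rail's centre line; z up. y runs along rail and lane, the way the carrier travels towards the stop; x is level, across. The plate reaches from x = -125 to +40 mm.
- rail_mid (a point): Centre line (jig x = 0) of the dark grey rail fixed on the jig, at jig y = 82.5 mm, 42 mm above the bench (rail top); axes as the jig's. Two walls 8 mm thick, inner faces at x = -12 and +12 mm, with an open channel between. Four notches, 18 mm long, 12 mm deep (floor 30 mm above the bench), cut down from the top of both walls at jig y = 15, 60, 105, 150 mm.
- lane_mid (a point): Middle of the carrier's lane, at jig x = -67 mm, y = 0, on its floor 8 mm above the bench; axes as the jig's. The lane is 94 mm wide, between an outer lip 20 mm high (above the bench) and the rail; for jig y below -30 mm the rail is only a fence, 20 mm high.
- stop_grip (a point): Loose stop, 0.25 kg: centre of its upright black grip with orange band, 20 x 20 mm (sides along its x and y); sides free from 24 mm below to 18 mm above this point. Axes as the jig's. Seated, this point is 72 mm above the bench, 42 mm above the notch floor. It starts seated in one of the four notches, the one without a tag. Held by gravity only.
- stop_keel (a point): Point at the middle of the underside of the stop's keel, 61 mm below stop_grip. The keel, 21 mm wide (x), 60 mm long (y), 19 mm tall, runs in the rail's channel with 1.5 mm clearance each side. Lifted 12 mm, the stop's bar clears the teeth between notches; up to 31 mm the keel is still guided by the walls.
- stop_bar (a point): On the stop's orange bar, 10 x 10 mm, which crosses the rail along x, lies in the notches of both walls and reaches over the lane to x = -100 mm. This point is on its face towards the carrier (-y), over mid-lane: 67 mm to -x, 5 mm to -y and 37 mm below stop_grip. Axes as the stop's; moves with it.
- green_notch (a point): The notch to use: centre of its floor, on the rail's centre line, 30 mm above the bench. Axes as the jig's. A green tag, 16 x 26 mm, 18 mm tall, stands beside it on the base, outside the rail on its +x side, 22 to 38 mm from the centre line. The two other free notches have a white and a red tag.
- carrier_grip (a point): Centre of grip on the yellow fin of the loose panel carrier (black sled 90 x 90 mm, 0.28 to 0.56 kg, 2 mm clearance each side in the lane, 2 to 7 N of sliding friction). Fin 14 mm thick along y, 30 mm wide along x, from 30 mm below to 18 mm above this point, which is 48 mm above the bench. Axes as the jig's.
- carrier_nose (a point): Middle of the outer (+y) face of the carrier's raised front edge, 70 mm ahead of carrier_grip. The edge is 90 mm wide (x), 6 mm thick, its top 44 mm above the bench; 57 mm are free between fin and edge. This face is to rest against the bar.
- tin_mid (a point): Centre of a paint tin with lime label, 84 mm across, 100 mm tall. Bystander.
- cup_mid (a point): Centre of a white mixing cup, 72 mm across, 85 mm tall. Bystander.
- jar_mid (a point): Centre of an amber glass jar, 56 mm across, 75 mm tall. Bystander.
There are look-alikes about, which are no part of the job. What is shaped like the part that bears stop_grip but turquoise is not meant.

How it is judged:
By the outcome, as a careful person would: the job done as asked, in the order asked, and still so for the second after the job is handed in, with the robot touching nothing.
It also fails if it takes over 53 s, if anything falls off the work surface, if the arm or the gripper's body presses on something with over 40 N, if the wrist force passes 120 N, or if a joint passes its speed limit or range.

## Working session

There is one attempt and no reset: what is moved stays moved. The work goes in short steps, Python scripts to look and compute and a tool call to move; the robot and the scene stay as the last step left them, time stands still between calls to the robot, and variables do not carry over. Pictures are saved under pics/ and viewed, at most 10 in all, crops included, and the job is handed in when it is done.

Besides the shell and the picture viewer there is one more tool, called after "Request:" as name(argument=value, ...) on one line, values as JSON. carry_out: Moves the arm, as the interface text tells. Scaled input: -1 to 1 covers 0.08 m each way for a shift and pi/2 rad each way for a turn. Its arguments: {"type":"object","properties":{"series":{"type":"array"},"gripper":{"type":"number"},"squeeze":{"type":"number"}},"required":["series"]}

```bash
mkdir -p pics; python3 - <<'E'
from bench import *
import cv2,numpy as np
for n in("scene","top"):
    im=read_camera(n);cv2.imwrite(f"pics/{n}0.png",im[:,:,::-1])
    m=camera_model(n);print(n,np.round(m["K"],1).tolist(),np.round(m["cam_to_world"],3).tolist())
print(sense())
E
ls
```

```text
scene [[394.1, 0.0, 259.5], [0.0, 394.1, 191.0], [0.0, 0.0, 1.0]] [[-0.104, 0.593, -0.798, 1.414], [0.994, 0.043, -0.098, 0.075], [-0.024, -0.804, -0.594, 0.647], [0.0, 0.0, 0.0, 1.0]]
top [[403.5, 0.0, 255.1], [0.0, 403.5, 191.3], [0.0, 0.0, 1.0]] [[-0.01, -0.989, 0.15, 0.468], [-1.0, 0.01, -0.005, -0.012], [0.003, -0.15, -0.989, 1.177], [0.0, 0.0, 0.0, 1.0]]
{'time': 0.1, 'q': array([-8.09365011e+01,  1.79879477e+01,  2.58236398e+00,  7.46903869e+01,
       -1.11974351e-04,  8.20015886e+01]), 'qvel': array([ 0.08429362, -0.13283484,  0.11681071, -0.05112225, -0.08327513,
        0.01118438]), 'joint_efforts': array([ 2.71560151e-03, -4.81727242e+01,  2.99242562e+01,  1.27678982e-02,
        4.14682603e-06, -9.65969576e-06]), 'tcp_pos': array([ 0.16862514, -0.54923438,  0.23047568]), 'tool_rot': array([-1.79904947e+02, -1.32430085e-02,  1.70618995e+01]), 'ft_force': array([ 0.40453258, -0.0788499 , -0.63051622]), 'torque': array([0.00179411, 0.04266367, 0.01856539]), 'finger_force': 0.0, 'gripper_width': 0.08560006786880676}
pics
```

View pics/scene0.png

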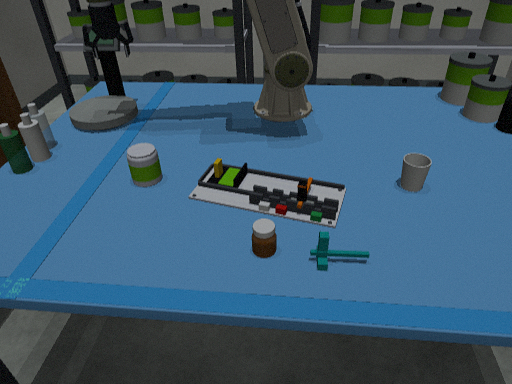

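View pics/top0.png

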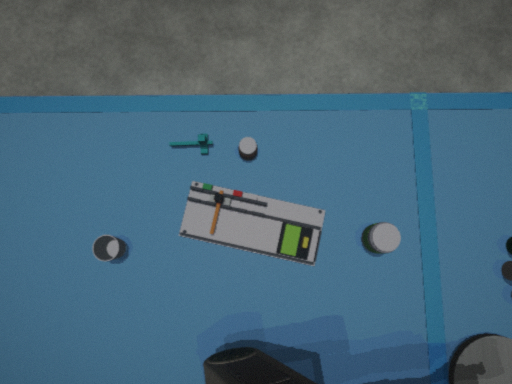

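The scene view shows the jig with the carrier at its left end (lime panel, yellow fin ~(219,167)). The orange-banded stop is at ~(303,190), and the tags are white (264,206), red (281,209) and green (316,216). In the top view the green tag is at (208,187), red (238,193), stop (218,198) and fin (306,242).

Candidates for the stop: the black grip with orange band on the rail (scene (303,190), top (218,198)), and the turquoise look-alike (scene (323,250), top (203,144)), which is excluded. I choose the first.

```bash
cat > h.py <<'E'
from bench import *
import cv2,numpy as np
def ray(n,uv,z,m=None):
    m=m or camera_model(n);T=m["cam_to_world"];d=T[:3,:3]@np.linalg.solve(m["K"],[uv[0],uv[1],1.])
    return T[:3,3]+d*(z-T[2,3])/d[2]
def blobs(im,lo,hi,roi=None,amin=6):
    h=cv2.cvtColor(im,cv2.COLOR_RGB2HSV);k=cv2.inRange(h,np.array(lo),np.array(hi))
    if roi: z=np.zeros_like(k);x0,y0,x1,y1=roi;z[y0:y1,x0:x1]=1;k=k*z
    n,l,s,c=cv2.connectedComponentsWithStats(k)
    return [(int(s[i,4]),s[i,:4].tolist(),c[i].round(1).tolist()) for i in range(1,n) if s[i,4]>=amin],k
E
python3 - <<'E'
from h import *
im=read_camera("top");roi=(170,170,335,275)
b,k=blobs(im,(0,0,120),(180,70,255),roi,30);print("white",b)
c=max(cv2.findContours(cv2.morphologyEx(cv2.inRange(cv2.cvtColor(im,cv2.COLOR_RGB2HSV),np.array((85,90,40)),np.array((125,255,255)))[170:275,170:335]^255,cv2.MORPH_OPEN,np.ones((3,3))),cv2.RETR_EXTERNAL,cv2.CHAIN_APPROX_NONE)[0],key=cv2.contourArea)
r=cv2.minAreaRect(c);bx=cv2.boxPoints(r)+[170,170];print("box",bx.round(1).tolist())
P=np.array([ray("top",p,.008) for p in bx]);print(P.round(4).tolist(),[np.linalg.norm(P[i]-P[i-1]).round(4) for i in range(4)])
for nm,lo,hi,z in(("orange",(5,140,90),(18,255,255),.04),("yellow",(22,140,90),(32,255,255),.066),("green",(45,120,40),(80,255,255),.026),("red",(0,150,70),(4,255,255),.026),("red2",(170,150,70),(180,255,255),.026),("lime",(33,120,90),(45,255,255),.03)):
    for a in blobs(im,lo,hi,roi)[0]: print(nm,a,ray("top",a[2],z).round(4))
im2=read_camera("scene")
A=cv2.resize(im[170:275,170:335],None,fx=4,fy=4,interpolation=2);B=cv2.resize(im2[155:225,185:355],(660,272),interpolation=2)
cv2.imwrite("pics/crop.png",np.vstack([A,B[:176+0] if 0 else cv2.resize(B,(660,180))])[:, :, ::-1])
E
```

```text
white [(100, [213, 186, 22, 9], [223.0, 189.5]), (157, [188, 190, 26, 11], [200.4, 195.6]), (1345, [231, 192, 94, 36], [283.0, 209.4]), (2940, [179, 201, 103, 52], [231.5, 226.9]), (162, [308, 229, 11, 32], [312.9, 245.0])]
box [[177.8, 235.4], [190.7, 178.7], [326.9, 209.7], [314.0, 266.3]]
[[0.5193, 0.207, 0.008], [0.6849, 0.1721, 0.008], [0.5894, -0.2257, 0.008], [0.4275, -0.1829, 0.008]] [np.float64(0.4006), np.float64(0.1692), np.float64(0.4091), np.float64(0.1675)]
orange (6, [220, 191, 3, 3], [220.8, 192.2]) [0.639  0.0807 0.04  ]
orange (78, [211, 203, 9, 30], [215.0, 217.2]) [0.5678 0.0969 0.04  ]
yellow (53, [302, 237, 7, 11], [304.9, 242.0]) [ 0.4952 -0.1516  0.066 ]
green (44, [203, 183, 9, 7], [207.0, 186.4]) [0.6585 0.1218 0.026 ]
green (402, [280, 224, 21, 32], [290.6, 239.5]) [ 0.5036 -0.1163  0.026 ]
red (6, [234, 191, 3, 5], [235.0, 193.2]) [0.6378 0.041  0.026 ]
red (9, [237, 193, 4, 3], [238.8, 193.9]) [0.6357 0.03   0.026 ]
red2 (20, [234, 191, 8, 5], [237.3, 192.6]) [0.6395 0.0343 0.026 ]
lime (369, [281, 224, 20, 31], [290.1, 240.1]) [ 0.5018 -0.1145  0.03  ]
```

View pics/crop.png

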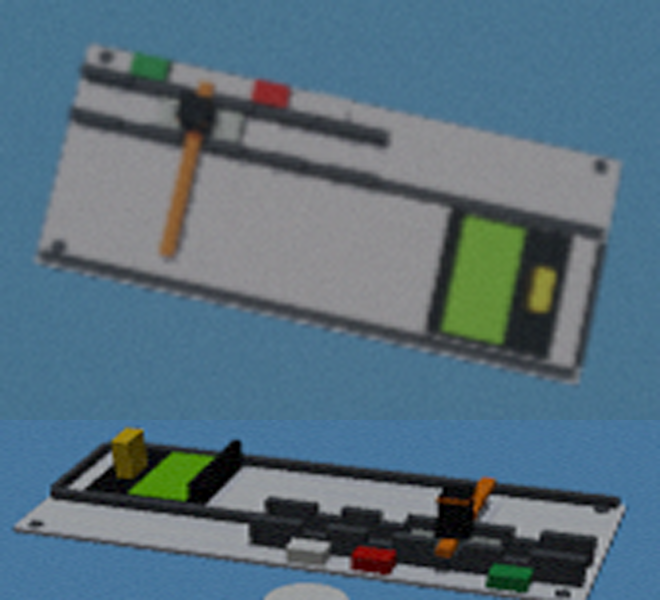

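The crop confirms the choice: black grip with orange band on the rail at crop (197,110), with its bar lying over the lane. It sits between red (y=60) and green (y=150), so it starts in the notch at y=105. The jig fit gives origin ≈(0.597,-0.017) and yaw ≈-13.4°. The predicted tags and bar agree with the measured ones within 2 mm. First I rotate to yaw 166.6°, because the other half-turn passes the last joint's range.

Request:
carry_out(series=[0,0,0,-0.079,0,0,0,-0.079,0,0,0,-0.079,0,0,0,-0.079,0,0,0,-0.079,0,0,0,-0.079,0,0,0,-0.079,0,0,0,-0.079,0,0,0,-0.079,0,0,0,-0.079,0,0,0,-0.079,0,0,0,-0.079], gripper=0.7)

```text
time: 1.2
tcp_pos: [0.1687, -0.5496, 0.231]
tool_rot: [180.0, -0.0, 102.7]
ft_force: [-1.2, -0.4, -0.3]
gripper_width: 0.0595
finger_force: 0.0
```

Request:
carry_out(series=[0,0,0,-0.079,0,0,0,-0.079,0,0,0,-0.079,0,0,0,-0.079,0,0,0,-0.079,0,0,0,-0.079,0,0,0,-0.079,0,0,0,-0.079,0,0,0,-0.079,0,0,0,0])

```text
time: 2.03
tcp_pos: [0.1687, -0.5496, 0.2311]
tool_rot: [180.0, -0.0, 166.5]
ft_force: [0.7, 0.8, -0.6]
gripper_width: 0.0599
finger_force: 0.0
```

```bash
cat >> h.py <<'E'
YAW=-13.4;O=np.array([.5966,-.0172])
def J(): a=np.radians(YAW);return np.array([[np.cos(a),-np.sin(a)],[np.sin(a),np.cos(a)]])
def go(jx,jy,z):
    "shift in tool axes, units of 0.08 m, to jig x,y (m), TCP z"
    s=sense();from_=s["tcp_pos"];t=np.r_[O+J()@[jx,jy],z];a=np.radians(s["tool_rot"][2])
    d=t-from_;x=np.array([np.cos(a),np.sin(a)]);y=np.array([np.sin(a),-np.cos(a)])
    print("t",round(s["time"],2),"tcp",from_.round(4),"rot",s["tool_rot"].round(2),"F",s["ft_force"].round(1),"w",round(s["gripper_width"],4),"jig now",(J().T@(from_[:2]-O)).round(4))
    print("shift",np.round([d[:2]@x/.08,d[:2]@y/.08,-d[2]/.08],3),"turn",round(((s["tool_rot"][2]-(YAW+180)+180)%360-180)/90,4))
E
python3 -c "
from h import *
go(0,.105,.18)"
```

```text
t 2.03 tcp [ 0.1687 -0.5496  0.2311] rot [ 1.7998e+02 -1.0000e-02  1.6655e+02] F [ 0.7  0.8 -0.6] w 0.0599 jig now [-0.2929 -0.617 ]
shift [-3.653  9.029  0.638] turn -0.0006
```

Request:
carry_out(series=[-0.166,0.41,0,0,-0.166,0.41,0,0,-0.166,0.41,0,0,-0.166,0.41,0,0,-0.166,0.41,0,0,-0.166,0.41,0,0,-0.166,0.41,0,0,-0.166,0.41,0,0,-0.166,0.41,0,0,-0.166,0.41,0,0,-0.166,0.41,0,0])

```text
time: 2.95
tcp_pos: [0.3963, -0.2319, 0.2314]
tool_rot: [-180.0, 0.0, 166.1]
ft_force: [-0.2, -0.9, -0.1]
gripper_width: 0.0598
finger_force: 0.0
```

Request:
carry_out(series=[-0.166,0.41,0,0,-0.166,0.41,0,0,-0.166,0.41,0,0,-0.166,0.41,0,0,-0.166,0.41,0,0,-0.166,0.41,0,0,-0.166,0.41,0,0,-0.166,0.41,0,0,-0.166,0.41,0,0,-0.166,0.41,0,0,-0.166,0.41,0,0,0,0,0,0])

```text
time: 3.95
tcp_pos: [0.6252, 0.0876, 0.2298]
tool_rot: [179.9, 0.0, 166.4]
ft_force: [-0.8, -0.6, -0.7]
gripper_width: 0.0601
finger_force: 0.0
```

```bash
python3 -c "
from h import *
go(0,.105,.055)
m=camera_model('wrist');im=read_camera('wrist');cv2.imwrite('pics/w1.png',im[:,:,::-1])
print(m['K'],m['cam_to_world'].round(3))
for nm,lo,hi,z in(('orange',(5,140,60),(18,255,255),.04),('green',(45,120,40),(80,255,255),.026),('red',(170,150,50),(180,255,255),.026),('red',(0,150,50),(4,255,255),.026)):
  for a in blobs(im,lo,hi,None,40)[0]:
    p=ray('wrist',a[2],z,m);print(nm,a,p.round(4),'jig',(J().T@(p[:2]-O)).round(4))
"
```

```text
t 3.95 tcp [0.6252 0.0876 0.2298] rot [1.7989e+02 1.0000e-02 1.6645e+02] F [-0.8 -0.6 -0.7] w 0.0601 jig now [0.0035 0.1086]
shift [ 0.044 -0.045  2.185] turn -0.0017
[[264.49401039   0.         254.38545556]
 [  0.         264.49401039 190.02185632]
 [  0.           0.           1.        ]] [[ 0.234  0.923  0.305  0.547]
 [ 0.972 -0.222 -0.072  0.107]
 [ 0.001  0.313 -0.95   0.372]
 [ 0.     0.     0.     1.   ]]
orange (585, [246, 82, 9, 76], [249.8, 119.4]) [0.5646 0.097  0.04  ] jig [-0.0575  0.1037]
orange (214, [205, 258, 32, 13], [221.6, 263.0]) [0.7515 0.0087 0.04  ] jig [0.1447 0.0611]
green (2007, [49, 75, 44, 71], [70.9, 109.8]) [ 0.5016 -0.1186  0.026 ] jig [-0.0689 -0.1206]
green (191, [274, 178, 19, 11], [283.7, 183.2]) [0.6583 0.1215 0.026 ] jig [0.0278 0.1492]
red (160, [210, 179, 18, 10], [217.8, 183.7]) [0.6378 0.0337 0.026 ] jig [0.0283 0.059 ]
```

View pics/w1.png

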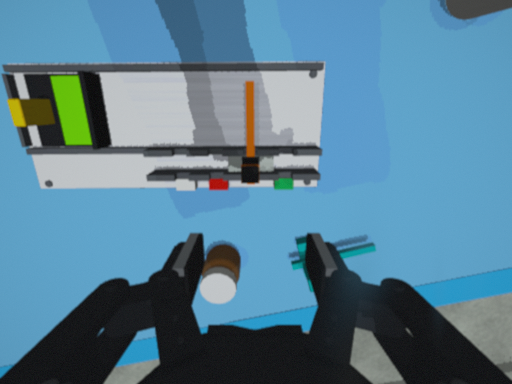

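The wrist view shows the stop's grip at (250,168) with its bar running up to (250,82). Green is at (284,183), red at (218,183) and the fin at (28,112). Both cameras agree within about 1.5 mm, so I descend onto the grip.

Request:
carry_out(series=[0.055,-0.054,0,-0.002,0,0,0.26,0,0,0,0.26,0,0,0,0.26,0,0,0,0.26,0,0,0,0.26,0,0,0,0.26,0,0,0,0.26,0,0,0,0.2,0,0,0,0.12,0,0,0,0.08,0,0,0,0,0])

```text
time: 5.0
tcp_pos: [0.6161, 0.0785, 0.0528]
tool_rot: [-180.0, -0.1, 166.4]
ft_force: [-0.3, -0.3, 0.5]
gripper_width: 0.0596
finger_force: 0.0
```

Request:
carry_out(series=[0,0,0,0,0,0,0,0,0,0,0,0,0,0,0,0,0,0,0,0,0,0,0,0,0,0,0,0,0,0,0,0,0,0,0,0], gripper=0, squeeze=40)

```text
time: 5.75
tcp_pos: [0.6184, 0.08, 0.0551]
tool_rot: [179.9, 0.1, 166.6]
ft_force: [-0.3, 1.8, 5.3]
gripper_width: 0.0194
finger_force: 41.1
```

```bash
python3 -c "
from h import *
go(0,.15,.072)"
```

```text
t 5.75 tcp [0.6184 0.08   0.0551] rot [1.7994e+02 1.4000e-01 1.6658e+02] F [-0.3  1.8  5.3] w 0.0194 jig now [-0.0013  0.0996]
shift [-0.016  0.63  -0.212] turn -0.0003
```

Request:
carry_out(series=[0,0,-0.05,0,0,0,-0.05,0,0,0,-0.05,0,0,0,-0.05,0,0,0,-0.05,0,0,0,0,0,0,0,0,0])

```text
time: 6.33
tcp_pos: [0.6173, 0.079, 0.074]
tool_rot: [-180.0, 0.0, 166.5]
ft_force: [-0.3, 0.3, -3.2]
gripper_width: 0.0195
finger_force: 40.1
```

```bash
python3 -c "
from h import *
go(0,.15,.075)
m=camera_model('wrist');im=read_camera('wrist');go(0,.15,.075)
cv2.imwrite('pics/w2.png',im[:,:,::-1])
for nm,lo,hi,z in(('orange',(5,140,60),(18,255,255),.06),('green',(45,120,40),(80,255,255),.026)):
  for a in blobs(im,lo,hi,None,40)[0]:
    p=ray('wrist',a[2],z,m);print(nm,a,p.round(4),'jig',(J().T@(p[:2]-O)).round(4))
"
```

```text
t 6.33 tcp [0.6173 0.079  0.074 ] rot [-1.7995e+02  2.0000e-02  1.6652e+02] F [-0.3  0.3 -3.2] w 0.0195 jig now [-0.0021  0.0984]
shift [-0.026  0.645 -0.012] turn -0.0009
t 6.38 tcp [0.6171 0.0791 0.0737] rot [-1.7996e+02 -1.0000e-02  1.6653e+02] F [-0.1 -0.2 -3. ] w 0.0198 jig now [-0.0023  0.0985]
shift [-0.028  0.644 -0.016] turn -0.0008
orange (2462, [246, 65, 18, 151], [254.3, 139.1]) [0.559  0.0933 0.06  ] jig [-0.0622  0.0988]
orange (296, [234, 251, 42, 9], [254.5, 254.2]) [0.6341 0.0754 0.06  ] jig [0.0151 0.0988]
green (453, [298, 237, 35, 18], [317.0, 246.3]) [0.6594 0.1218 0.026 ] jig [0.0288 0.1498]
```

View pics/w2.png

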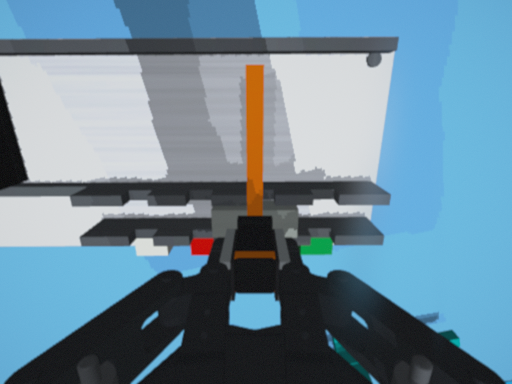

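The stop is held and lifted: bar at (254,139), parallel to the notches, with the green tag at (317,246), 51 mm further along. I move it along the rail.

Request:
carry_out(series=[0,0.08,0,0,0,0.16,0,0,0,0.16,0,0,0,0.16,0,0,0,0.08,0,0,0,0,0,0,0,0,0,0,0,0,0,0])

```text
time: 7.05
tcp_pos: [0.6291, 0.1294, 0.0735]
tool_rot: [-180.0, -0.0, 166.6]
ft_force: [-0.2, -0.0, -2.3]
gripper_width: 0.0193
finger_force: 40.1
```

```bash
python3 -c "
from h import *
m=camera_model('wrist');im=read_camera('wrist');go(0,.15,.055)
cv2.imwrite('pics/w3.png',im[:,:,::-1])
for nm,lo,hi,z in(('orange',(5,140,60),(18,255,255),.06),('green',(45,120,40),(80,255,255),.026)):
  for a in blobs(im,lo,hi,None,40)[0]:
    p=ray('wrist',a[2],z,m);print(nm,a,p.round(4),'jig',(J().T@(p[:2]-O)).round(4))
"
```

```text
t 7.1 tcp [0.6291 0.1291 0.0735] rot [-1.7997e+02 -1.0000e-02  1.6655e+02] F [ 0.   0.2 -3. ] w 0.0194 jig now [-0.0023  0.1499]
shift [-0.029  0.002  0.232] turn -0.0006
orange (2454, [246, 65, 18, 151], [254.3, 139.1]) [0.5706 0.1437 0.06  ] jig [-0.0625  0.1505]
orange (295, [234, 251, 42, 9], [254.4, 254.2]) [0.6455 0.1259 0.06  ] jig [0.0145 0.1505]
```

Request:
carry_out(series=[0,0,0.04,0,0,0,0.04,0,0,0,0.04,0,0,0,0.04,0,0,0,0.04,0,0,0,0.02,0,0,0,0,0,0,0,0,0])

```text
time: 7.77
tcp_pos: [0.6292, 0.1293, 0.0559]
tool_rot: [-180.0, -0.0, 166.6]
ft_force: [0.1, -1.3, -2.7]
gripper_width: 0.0196
finger_force: 40.2
```

Request:
carry_out(series=[0,0,0.015,0,0,0,0.01,0,0,0,0,0,0,0,0,0])

```text
time: 8.1
tcp_pos: [0.6296, 0.1294, 0.0551]
tool_rot: [180.0, 0.1, 166.6]
ft_force: [-1.9, -0.1, 4.1]
gripper_width: 0.0195
finger_force: 40.9
```

It is seated: same height as before (55.1 mm) with bench contact force. Release and rise.

Request:
carry_out(series=[0,0,0,0,0,0,0,0,0,0,0,0,0,0,0,0], gripper=0.6)

```text
time: 8.43
tcp_pos: [0.6293, 0.1293, 0.0539]
tool_rot: [-180.0, 0.0, 166.6]
ft_force: [-0.3, -0.2, -0.1]
gripper_width: 0.0513
finger_force: 0.0
```

Request:
carry_out(series=[0,0,-0.1,0,0,0,-0.2,0,0,0,-0.25,0,0,0,-0.25,0,0,0,-0.25,0,0,0,-0.25,0,0,0,-0.2,0,0,0,0,0,0,0,0,0])

```text
time: 9.18
tcp_pos: [0.6302, 0.1294, 0.1755]
tool_rot: [180.0, 0.2, 166.5]
ft_force: [0.3, -0.4, -0.5]
gripper_width: 0.0515
finger_force: 0.0
```

```bash
python3 -c "
from h import *
m=camera_model('wrist');im=read_camera('wrist');go(-.067,-.154,.16)
cv2.imwrite('pics/w4.png',im[:,:,::-1])
for nm,lo,hi,z in(('orange',(5,140,60),(18,255,255),.04),('green',(45,120,40),(80,255,255),.026)):
  for a in blobs(im,lo,hi,None,40)[0]:
    p=ray('wrist',a[2],z,m);print(nm,a,p.round(4),'jig',(J().T@(p[:2]-O)).round(4))
"
```

```text
t 9.23 tcp [0.6293 0.1293 0.1741] rot [1.8000e+02 3.0000e-02 1.6655e+02] F [-0.2 -0.4 -0.4] w 0.0516 jig now [-0.0021  0.1501]
shift [ 0.808 -3.802  0.176] turn -0.0005
orange (815, [249, 82, 11, 89], [254.0, 126.6]) [0.5749 0.1426 0.04  ] jig [-0.0581  0.1504]
orange (61, [244, 181, 21, 4], [253.7, 182.1]) [0.6326 0.1284 0.04  ] jig [0.0013 0.15  ]
green (939, [0, 78, 23, 78], [7.2, 127.7]) [ 0.5154 -0.117   0.026 ] jig [-0.0558 -0.1159]
green (81, [243, 203, 21, 4], [253.1, 204.6]) [0.6636 0.1202 0.026 ] jig [0.0333 0.1492]
```

View pics/w4.png

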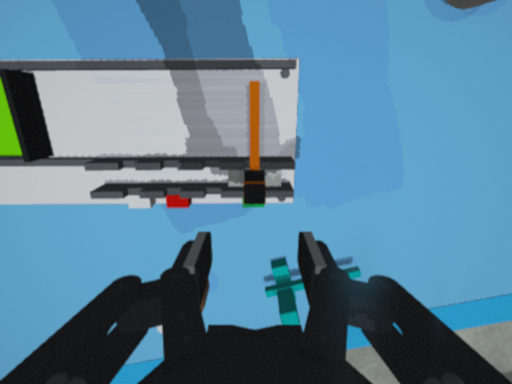

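The stop is seated in the green notch: bar from (254,82) to (254,170), green tag just below it at (253,204), bar at jig y ≈150.3. Now to the fin.

Request:
carry_out(series=[0.08,-0.2,0,0,0.08,-0.4,0,0,0.08,-0.4,0,0,0.08,-0.4,0,0,0.08,-0.4,0,0,0.08,-0.4,0,0,0.08,-0.4,0,0,0.08,-0.4,0,0,0.08,-0.4,0,0,0.08,-0.4,0,0,0,0,0,0,0,0,0,0])

```text
time: 10.23
tcp_pos: [0.495, -0.1525, 0.1728]
tool_rot: [180.0, -0.1, 166.3]
ft_force: [-0.3, 0.7, -0.1]
gripper_width: 0.0511
finger_force: 0.0
```

```bash
python3 -c "
from h import *
m=camera_model('wrist');im=read_camera('wrist');go(-.067,-.154,.035)
cv2.imwrite('pics/w5.png',im[:,:,::-1])
for nm,lo,hi,z in(('yellow',(20,140,60),(32,255,255),.066),('lime',(33,120,40),(60,255,255),.02)):
  for a in blobs(im,lo,hi,None,40)[0]:
    p=ray('wrist',a[2],z,m);print(nm,a,p.round(4),'jig',(J().T@(p[:2]-O)).round(4))
"
```

```text
t 10.28 tcp [ 0.4955 -0.1515  0.173 ] rot [ 1.7995e+02 -1.1000e-01  1.6645e+02] F [-0.   0.7 -0.3] w 0.0515 jig now [-0.0672 -0.1541]
shift [-2.000e-03  1.000e-03  1.725e+00] turn -0.0016
yellow (565, [246, 164, 15, 40], [253.0, 183.7]) [ 0.49   -0.1523  0.066 ] jig [-0.0723 -0.1561]
lime (2910, [265, 139, 43, 73], [285.3, 174.4]) [ 0.5013 -0.1169  0.02  ] jig [-0.0696 -0.1191]
lime (1964, [46, 192, 77, 70], [95.6, 216.5]) [ 0.4988 -0.3518  0.02  ] jig [-0.0176 -0.3481]
```

View pics/w5.png

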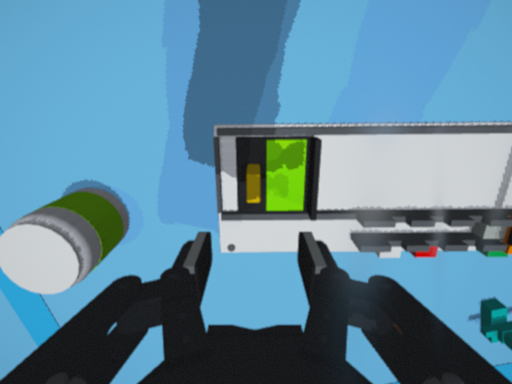

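The wrist view shows the fin at (253,184), midway between the fingers, and the tin at (60,240), well clear. Descend and grip.

Request:
carry_out(series=[0,-0.012,0.16,-0.002,0,0,0.25,0,0,0,0.25,0,0,0,0.25,0,0,0,0.25,0,0,0,0.25,0,0,0,0.2,0,0,0,0.1,0,0,0,0.05,0,0,0,0,0])

```text
time: 11.12
tcp_pos: [0.4958, -0.1513, 0.0324]
tool_rot: [180.0, -0.1, 166.8]
ft_force: [0.0, 0.4, -0.1]
gripper_width: 0.0514
finger_force: 0.0
```

Request:
carry_out(series=[0,0,0,0,0,0,0,0,0,0,0,0,0,0,0,0,0,0,0,0,0,0,0,0,0,0,0,0,0,0,0,0,0,0,0,0], gripper=0, squeeze=40)

```text
time: 11.87
tcp_pos: [0.4971, -0.1531, 0.0345]
tool_rot: [-180.0, 0.1, 166.7]
ft_force: [-0.6, -0.3, 5.2]
gripper_width: 0.0133
finger_force: 40.5
```

```bash
python3 -c "
from h import *
go(-.067,.0753,.032)"
```

```text
t 11.87 tcp [ 0.4971 -0.1531  0.0345] rot [-1.7996e+02  1.4000e-01  1.6672e+02] F [-0.6 -0.3  5.2] w 0.0133 jig now [-0.0654 -0.1552]
shift [0.015 2.882 0.031] turn 0.0013
```

Request:
carry_out(series=[0,0.03,-0.02,0,0,0.08,0,0,0,0.12,0,0,0,0.12,0,0,0,0.12,0,0,0,0.12,0,0,0,0.12,0,0,0,0.12,0,0,0,0.12,0,0,0,0.12,0,0,0,0.12,0,0,0,0.12,0,0])

```text
time: 12.87
tcp_pos: [0.5203, -0.0493, 0.0348]
tool_rot: [-180.0, -0.0, 166.7]
ft_force: [-0.2, -0.1, -2.1]
gripper_width: 0.0135
finger_force: 39.1
```

Request:
carry_out(series=[0,0.12,0,0,0,0.12,0,0,0,0.12,0,0,0,0.12,0,0,0,0.12,0,0,0,0.12,0,0,0,0.12,0,0,0,0.12,0,0,0,0.12,0,0,0,0.08,0,0,0,0.04,0,0,0,0,0,0])

```text
time: 13.87
tcp_pos: [0.5423, 0.0438, 0.0348]
tool_rot: [-180.0, 0.0, 166.8]
ft_force: [-0.9, -1.1, -3.4]
gripper_width: 0.0133
finger_force: 39.2
```

```bash
python3 -c "
from h import *
go(-.067,.0753,.034)"
```

```text
t 13.87 tcp [0.5423 0.0438 0.0348] rot [-180.      0.    166.79] F [-0.9 -1.1 -3.4] w 0.0133 jig now [-0.0669  0.0468]
shift [-0.     0.357  0.011] turn 0.0021
```

Request:
carry_out(series=[0,0.06,0.012,0,0,0.06,0,0,0,0.06,0,0,0,0.06,0,0,0,0.04,0,0,0,0.03,0,0,0,0,0,0,0,0,0,0])

```text
time: 14.53
tcp_pos: [0.5486, 0.0675, 0.0345]
tool_rot: [180.0, 0.1, 166.7]
ft_force: [-0.7, -1.1, 4.9]
gripper_width: 0.0137
finger_force: 40.4
```

Request:
carry_out(series=[0,0.012,0,0,0,0.012,0,0,0,0,0,0])

```text
time: 14.78
tcp_pos: [0.5489, 0.0687, 0.0345]
tool_rot: [-180.0, 0.1, 166.7]
ft_force: [-1.0, -4.2, 5.5]
gripper_width: 0.0136
finger_force: 40.5
```

```bash
python3 -c "
from h import *
go(-.067,.0753,.034)
m=camera_model('wrist');im=read_camera('wrist')
c=im[40:260,130:390];cv2.imwrite('pics/w6.png',cv2.resize(c,None,fx=2.5,fy=2.5,interpolation=2)[:,:,::-1])
"
```

```text
t 14.78 tcp [0.5489 0.0687 0.0345] rot [-1.7996e+02  8.0000e-02  1.6672e+02] F [-1.  -4.2  5.5] w 0.0136 jig now [-0.0663  0.0725]
shift [0.008 0.035 0.006] turn 0.0013
```

View pics/w6.png

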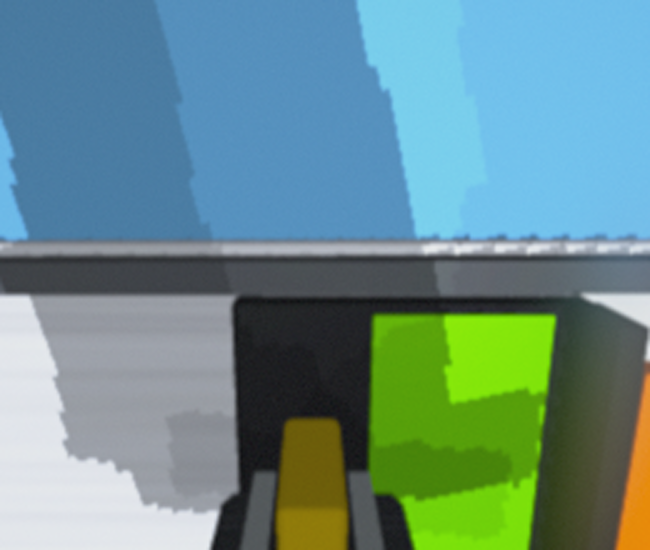

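The fin is held at (312,480). The raised front edge at (600,400) is nearly touching the orange bar at (635,450). Creep until the force rises.

Request:
carry_out(series=[0,0.012,-0.006,0,0,0.012,0,0,0,0.012,0,0,0,0,0,0])

```text
time: 15.17
tcp_pos: [0.549, 0.0719, 0.0345]
tool_rot: [-180.0, 0.0, 166.7]
ft_force: [-1.1, -3.6, 4.4]
gripper_width: 0.0136
finger_force: 40.2
```

Request:
carry_out(series=[0,0.012,0,0,0,0,0,0])

```text
time: 15.33
tcp_pos: [0.5492, 0.0727, 0.0345]
tool_rot: [-180.0, 0.0, 166.7]
ft_force: [-2.0, -3.9, 5.0]
gripper_width: 0.0134
finger_force: 40.3
```

Request:
carry_out(series=[0,0.012,0,0,0,0,0,0])

```text
time: 15.5
tcp_pos: [0.5494, 0.0735, 0.0345]
tool_rot: [-180.0, 0.0, 166.7]
ft_force: [-0.1, -4.3, 4.4]
gripper_width: 0.0137
finger_force: 40.3
```

Request:
carry_out(series=[0,0.012,0,0,0,0,0,0])

```text
time: 15.67
tcp_pos: [0.5496, 0.0741, 0.0345]
tool_rot: [-179.9, 0.0, 166.7]
ft_force: [-2.2, -4.9, 5.2]
gripper_width: 0.0133
finger_force: 40.4
```

Request:
carry_out(series=[0,0.012,0,0,0,0,0,0])

```text
time: 15.83
tcp_pos: [0.5496, 0.0743, 0.0345]
tool_rot: [-179.8, 0.0, 166.7]
ft_force: [-2.5, -9.1, 6.2]
gripper_width: 0.0137
finger_force: 40.5
```

```bash
python3 -c "
from h import *
go(-.067,.0753,.034)
a=read_camera('top')[175:255,175:275];b=read_camera('scene')[160:225,255:355]
cv2.imwrite('pics/s7.png',np.vstack([cv2.resize(a,(500,300),interpolation=2) if 0 else cv2.resize(a,(400,320),interpolation=2),cv2.resize(b,(400,260),interpolation=2)])[:,:,::-1])
m=camera_model('wrist');im=read_camera('wrist')
for nm,lo,hi,z in(('orange',(5,140,60),(18,255,255),.04),):
  for q in blobs(im,lo,hi,None,40)[0]:
    p=ray('wrist',q[2],z,m);print(nm,q,'jig',(J().T@(p[:2]-O)).round(4))
"
```

```text
t 15.83 tcp [0.5496 0.0743 0.0345] rot [-179.84    0.    166.65] F [-2.5 -9.1  6.2] w 0.0137 jig now [-0.067   0.0781]
shift [ 0.    -0.035  0.006] turn 0.0006
orange (1725, [370, 189, 37, 109], [386.7, 240.3]) jig [-0.0715  0.1555]
```

View pics/s7.png

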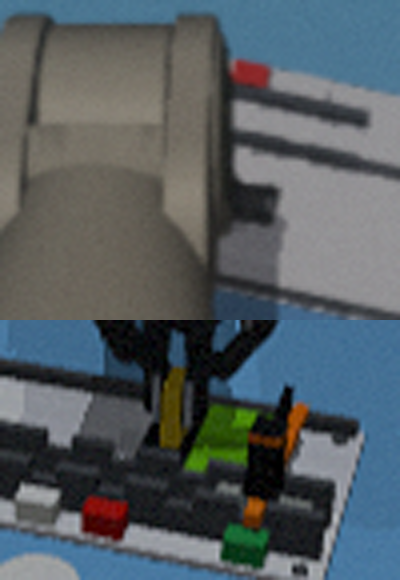

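The force jumped to 9 N, so contact is firm. In the scene view the carrier's edge sits against the bar at (290,410), and the stop is seated at the green tag. Release and rise.

Request:
carry_out(series=[0,0,0,0,0,0,0,0,0,0,0,0,0,0,0,0], gripper=0.5)

```text
time: 16.32
tcp_pos: [0.5496, 0.0762, 0.034]
tool_rot: [180.0, -0.0, 166.8]
ft_force: [0.2, 0.3, 0.7]
gripper_width: 0.0427
finger_force: 0.0
```

Request:
carry_out(series=[0,0,-0.1,0,0,0,-0.2,0,0,0,-0.25,0,0,0,-0.25,0,0,0,-0.25,0,0,0,-0.25,0,0,0,-0.25,0,0,0,-0.25,0,0,0,-0.2,0,0,0,0,0,0,0,0,0])

```text
time: 17.23
tcp_pos: [0.5506, 0.0758, 0.1956]
tool_rot: [180.0, 0.1, 166.8]
ft_force: [-0.7, 0.3, 1.1]
gripper_width: 0.0427
finger_force: 0.0
```

```bash
python3 -c "
from h import *
go(-.067,.0753,.034)
m=camera_model('wrist');im=read_camera('wrist')
for nm,lo,hi,z in(('orange',(5,140,60),(18,255,255),.04),('yellow',(20,140,60),(32,255,255),.066)):
  for q in blobs(im,lo,hi,None,40)[0]:
    p=ray('wrist',q[2],z,m);print(nm,q,'jig',(J().T@(p[:2]-O)).round(4))
c=im[60:260,200:400];cv2.imwrite('pics/w8.png',cv2.resize(c,None,fx=3,fy=3,interpolation=2)[:,:,::-1])
"
```

```text
t 17.23 tcp [0.5506 0.0758 0.1956] rot [1.7996e+02 1.4000e-01 1.6675e+02] F [-0.7  0.3  1.1] w 0.0427 jig now [-0.0663  0.0798]
shift [ 0.008 -0.057  2.02 ] turn 0.0017
orange (678, [308, 145, 19, 74], [317.0, 181.2]) jig [-0.059   0.1538]
orange (71, [312, 234, 20, 6], [320.3, 235.9]) jig [0.0128 0.1635]
orange (180, [225, 313, 31, 15], [239.9, 318.9]) jig [0.1447 0.0603]
yellow (485, [246, 157, 14, 36], [252.6, 175.0]) jig [-0.0733  0.0783]
```

View pics/w8.png

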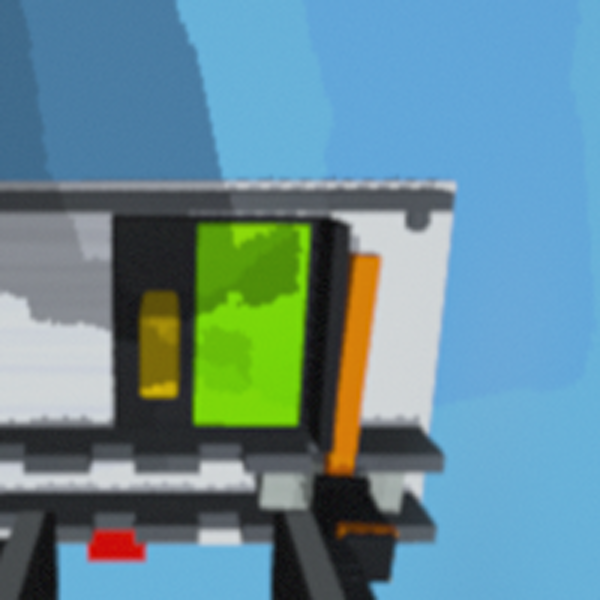

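The fin at crop (160,345) is released, and the raised edge meets the bar at (350,300) with no visible gap. I'll check numerically that the bar is square and the contact holds.

```bash
python3 -c "
from h import *
m=camera_model('wrist');im=read_camera('wrist')
_,k=blobs(im,(5,140,60),(18,255,255),(300,140,340,222))
L=[];R=[]
g=cv2.cvtColor(im,cv2.COLOR_RGB2GRAY).astype(int)
jj=lambda uv,z:(J().T@(ray('wrist',uv,z,m)[:2]-O))
for v in range(148,214,4):
  u=np.where(k[v])[0]
  if len(u): L.append(jj((u[0]-.5,v),.04));R.append(jj((u[-1]+.5,v),.04));print(v,u[0],u[-1],L[-1].round(4),R[-1].round(4),im[v,u[0]-5:u[0]+2].tolist() if v%16==4 else '')
for A in(L,R):
  A=np.array(A);p=np.polyfit(A[:,0],A[:,1],1);print('yaw',np.degrees(np.arctan(p[0])).round(2),'y at -67',np.polyval(p,-.067).round(4),'y at 0',p[1].round(4))
# reference: jig end edge yaw, panel (lime) front edge yaw
_,k=blobs(im,(33,120,60),(60,255,255),(255,125,320,210))
A=np.array([jj((np.where(k[v])[0][-1]+.5,v),.02) for v in range(140,198,4)]);p=np.polyfit(A[:,0],A[:,1],1);print('lime front yaw',np.degrees(np.arctan(p[0])).round(2),np.polyval(p,-.067).round(4))
"
```

```text
148 317 326 [-0.0993  0.1496] [-0.0993  0.1608] [[42, 45, 47], [44, 45, 48], [45, 47, 49], [44, 42, 47], [60, 42, 39], [92, 50, 11], [146, 85, 9]]
152 317 325 [-0.0948  0.1499] [-0.0948  0.1601] 
156 316 325 [-0.0902  0.1492] [-0.0903  0.1605] 
160 316 324 [-0.0856  0.1495] [-0.0856  0.1598] 
164 315 324 [-0.081   0.1487] [-0.081   0.1602] [[32, 34, 37], [40, 41, 45], [42, 44, 46], [41, 42, 45], [48, 42, 42], [80, 51, 33], [144, 85, 8]]
168 315 323 [-0.0763  0.1491] [-0.0763  0.1594] 
172 315 323 [-0.0715  0.1494] [-0.0716  0.1598] 
176 314 322 [-0.0667  0.1486] [-0.0668  0.1591] 
180 314 322 [-0.0619  0.149 ] [-0.0619  0.1595] [[39, 39, 41], [39, 38, 42], [39, 41, 44], [42, 41, 46], [68, 48, 39], [138, 82, 7], [206, 122, 10]]
184 313 321 [-0.057   0.1481] [-0.0571  0.1587] 
188 313 321 [-0.0521  0.1485] [-0.0521  0.1591] 
192 312 320 [-0.0471  0.1477] [-0.0471  0.1583] 
196 312 319 [-0.0421  0.148 ] [-0.0421  0.1575] [[27, 28, 29], [39, 40, 41], [36, 38, 42], [35, 39, 42], [52, 40, 38], [126, 76, 28], [200, 116, 8]]
200 312 319 [-0.037   0.1484] [-0.037  0.158] 
204 311 320 [-0.0319  0.1475] [-0.0319  0.1596] 
208 311 319 [-0.0267  0.1479] [-0.0267  0.1588] 
212 309 318 [-0.0214  0.1458] [-0.0215  0.158 ] [[70, 74, 78], [65, 68, 73], [57, 60, 64], [54, 55, 59], [59, 48, 47], [80, 51, 30], [122, 75, 9]]
yaw -2.0 y at -67 0.1487 y at 0 0.1464
yaw -1.78 y at -67 0.1594 y at 0 0.1573
lime front yaw 0.01 0.1385
```

The bar is yawed about 1.9° in its slack because I pushed it firmly off-axis. The edge therefore touches at its inner end and leaves about 1.5 mm at mid-lane. Closing the parallel fingers on the seated stop, without lifting it, will square the bar flush onto the edge.

```bash
python3 -c "
from h import *
go(-.002,.151,.0545)"
```

```text
t 17.33 tcp [0.5493 0.0758 0.1936] rot [-1.7999e+02 -7.0000e-02  1.6674e+02] F [ 0.5 -0.2 -0.1] w 0.0426 jig now [-0.0675  0.0795]
shift [-0.821  0.892  1.739] turn 0.0016
```

Request:
carry_out(series=[-0.1,0.11,0,0.0016,-0.2,0.22,0,0,-0.2,0.22,0,0,-0.2,0.22,0,0,-0.12,0.12,0,0,0,0,0,0,0,0,0,0,0,0,0,0], gripper=0.6)

```text
time: 18.0
tcp_pos: [0.629, 0.1294, 0.1931]
tool_rot: [-179.9, -0.2, 166.6]
ft_force: [-0.3, -0.0, -0.1]
gripper_width: 0.0509
finger_force: 0.0
```

```bash
python3 -c "
from h import *
go(-.002,.151,.0545)"
```

```text
t 18.0 tcp [0.629  0.1294 0.1931] rot [-1.7994e+02 -1.5000e-01  1.6659e+02] F [-0.3 -0.  -0.1] w 0.0509 jig now [-0.0025  0.1501]
shift [-0.006  0.011  1.733] turn -0.0001
```

Request:
carry_out(series=[0,0.008,0.15,0,0,0,0.25,0,0,0,0.25,0,0,0,0.25,0,0,0,0.25,0,0,0,0.25,0,0,0,0.18,0,0,0,0.1,0,0,0,0.05,0,0,0,0,0,0,0,0,0])

```text
time: 18.92
tcp_pos: [0.6306, 0.1301, 0.0568]
tool_rot: [180.0, 0.1, 166.6]
ft_force: [0.5, -0.3, 1.0]
gripper_width: 0.0515
finger_force: 0.0
```

Request:
carry_out(series=[0,0,0,0,0,0,0,0,0,0,0,0,0,0,0,0,0,0,0,0,0,0,0,0,0,0,0,0,0,0,0,0,0,0,0,0], gripper=0, squeeze=60)

```text
time: 19.67
tcp_pos: [0.6312, 0.1305, 0.0573]
tool_rot: [180.0, 0.1, 166.6]
ft_force: [-1.1, -0.3, 6.0]
gripper_width: 0.0189
finger_force: 59.1
```

```bash
cat > bar.py <<'E'
from h import *
go(-.002,.151,.0545)
m=camera_model('wrist');im=read_camera('wrist')
_,k=blobs(im,(5,140,60),(18,255,255))
n,l,s,c=cv2.connectedComponentsWithStats(k);i=max((i for i in range(1,n) if s[i,3]>50),key=lambda i:s[i,4]);k=(l==i)
jj=lambda uv,z:(J().T@(ray('wrist',uv,z,m)[:2]-O))
A=[]
for v in range(0,384,3):
    u=np.where(k[v])[0]
    if len(u):
        a=jj((u[0]-.5,v),.04);b=jj((u[-1]+.5,v),.04)
        if -.097<a[0]<-.025:A.append([a[0],a[1],b[1]])
A=np.array(A)
for c in(1,2):
    p=np.polyfit(A[:,0],A[:,c],1);print('bar yaw',np.degrees(np.arctan(p[0])).round(2),'y@-67',np.polyval(p,-.067).round(4))
E
python3 bar.py
```

```text
t 19.67 tcp [0.6312 0.1305 0.0573] rot [1.7996e+02 1.2000e-01 1.6660e+02] F [-1.1 -0.3  6. ] w 0.0189 jig now [-0.0006  0.1517]
shift [ 0.018 -0.009  0.035] turn 0.0
bar yaw -2.26 y@-67 0.1487
bar yaw -1.45 y@-67 0.1586
```

Request:
carry_out(series=[0,0,0,-0.008,0,0,0,-0.008,0,0,0,0,0,0,0,0], squeeze=80)

```text
time: 20.05
tcp_pos: [0.6313, 0.1306, 0.0573]
tool_rot: [179.9, 0.1, 168.0]
ft_force: [0.0, 1.4, 5.7]
gripper_width: 0.0189
finger_force: 78.2
```

```bash
python3 bar.py; python3 -c "
from h import *
m=camera_model('wrist');im=read_camera('wrist');cv2.imwrite('pics/w9.png',cv2.resize(im[40:300,150:410],None,fx=2.3,fy=2.3,interpolation=2)[:,:,::-1])"
```

```text
t 20.05 tcp [0.6313 0.1306 0.0573] rot [1.7995e+02 1.3000e-01 1.6803e+02] F [0.  1.4 5.7] w 0.0189 jig now [-0.0005  0.1518]
shift [ 0.019 -0.01   0.035] turn 0.0159
bar yaw -0.41 y@-67 0.1471
bar yaw -0.12 y@-67 0.1572
```

View pics/w9.png

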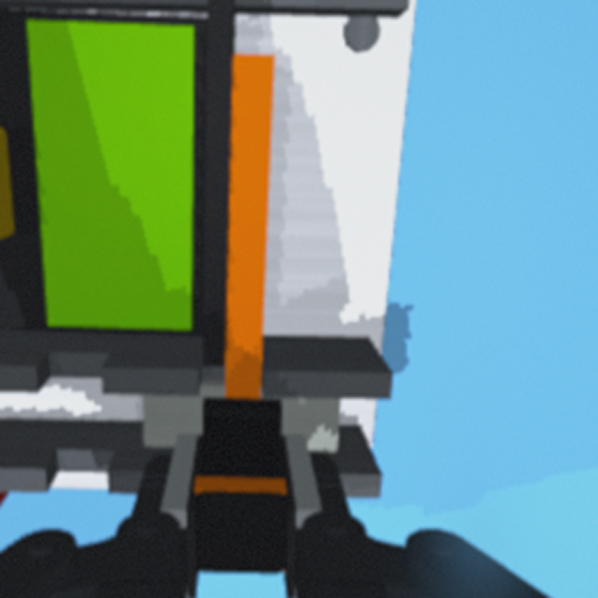

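The grip's orange band is at (240,485) and the bar runs from (253,55) to (243,395), flush with the carrier's raised edge along its length. Its yaw is now about -0.3°. Release and rise.

That is my 11th view, one over the limit of 10, so I'll use numbers only from here.

Request:
carry_out(series=[0,0,0,0,0,0,0,0,0,0,0,0,0,0,0,0,0,0,0,0], gripper=0.6)

```text
time: 20.57
tcp_pos: [0.6301, 0.1302, 0.0556]
tool_rot: [-180.0, -0.0, 168.0]
ft_force: [0.6, 0.3, -0.1]
gripper_width: 0.0511
finger_force: 0.0
```

Request:
carry_out(series=[0,0,-0.1,0,0,0,-0.2,0,0,0,-0.25,0,0,0,-0.25,0,0,0,-0.25,0,0,0,-0.25,0,0,0,-0.25,0,0,0,-0.2,0,0,0,0,0,0,0,0,0])

```text
time: 21.4
tcp_pos: [0.6311, 0.1304, 0.1974]
tool_rot: [180.0, 0.2, 168.0]
ft_force: [-0.2, -0.1, -0.5]
gripper_width: 0.0511
finger_force: 0.0
```

```bash
python3 bar.py; python3 -c "
from h import *
m=camera_model('wrist');im=read_camera('wrist')
T=m['cam_to_world'];K=m['K']
def px(jx,jy,z):
  w=np.r_[O+J()@[jx,jy],z];c=T[:3,:3].T@(w-T[:3,3]);return (K@c/c[2])[:2]
# brightness profile along jig y across edge/bar, several x
for jx in(-.095,-.08,-.067,-.05,-.035):
  r=[]
  for jy in np.arange(.136,.162,.001):
    u,v=px(jx,jy,.042);p=cv2.getRectSubPix(im,(1,1),(float(u),float(v)))[0,0];r.append('O' if p[0]>p[2]+60 else 'G' if p[1]>p[2]+60 else 'W' if p.min()>85 else '.')
  print(jx,''.join(r))
for a in blobs(im,(20,140,60),(32,255,255),None,40)[0]:print('fin',a,(J().T@(ray('wrist',a[2],.066,m)[:2]-O)).round(4))
"
```

```text
t 21.4 tcp [0.6311 0.1304 0.1974] rot [1.7996e+02 1.6000e-01 1.6803e+02] F [-0.2 -0.1 -0.5] w 0.0511 jig now [-0.0006  0.1515]
shift [ 0.017 -0.006  1.787] turn 0.0159
bar yaw -0.04 y@-67 0.1465
bar yaw -0.23 y@-67 0.1569
-0.095 OO..........OOOOOOOOOOWWWW
-0.08 OG.........OOOOOOOOOOOWWWW
-0.067 OG.........OOOOOOOOOOOWWWW
-0.05 OG.........OOOOOOOOOOOWWWW
-0.035 OG.........OOOOOOOOOOOWWWW
fin (659, [176, 98, 22, 33], [186.3, 113.7]) [-0.0696  0.0823]
```

The bar is square (within 0.3°), seated and released, and the dark edge meets the orange with no gap at all five positions measured across the lane. Handing in.

```bash
python3 -c "
from bench import *
print(finish_job())"
```

```text
the job is handed in; nothing more can be done
None
```

I handed the job in at about 21.5 s: the stop is in the green notch, the carrier's raised edge rests flush on its orange bar with no gap measured, and tin, cup and jar were left alone. My push twisted the stop about 2° in its notch, so I re-gripped it (no lift) and squared it after the carrier arrived; I also viewed 11 pictures, one over the limit of 10.

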